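Rehang the letter cabinet's lift-off door

TASK

The drinks can is standing in the way of the letter cabinet's door: first stand it upright on the cork coaster. Then take the loose wooden door out of the slotted stand, lower it (do not drop it) with both its hinge sockets onto the cabinet's two upright pintles until it is fully home and let go of it while it is open, then push it fully shut. Leave everything else on the desk where it is.

Things in the scene. Friction and masses are not known exactly. Their poses are not given: they have to be found in the camera images.
- cabinet: Fixed light-wood letter cabinet, upright, 120 mm deep (x), 130 wide (y), 175 tall, open front facing its -x. Origin: centre of its underside. Two steel pintles stand one above the other on brackets at its front +y corner, both on the vertical line x -72, y +78 mm in its frame; the brackets reach 21 mm in front of the face and 22 mm beyond the side. A 5 mm rubber stop on the face near the -y edge stops the shut door.
- pin_low (a point): Foot (seat, top of the bracket's round shoulder) of the lower pintle, 32 mm above the desk. The pintle is 8 mm thick, rises 22 mm above the seat, its last 8 mm tapering to a 3 mm tip. The shoulder is 18 mm across and 8 mm high.
- pin_up (a point): Foot (seat) of the upper pintle, 122 mm above the desk, straight above the lower one and the same in shape (tip 144 mm above the desk). The lower socket must come in under it, level from the front.
- catch (a point): Fixed point on the cabinet where door_edge lies when the door hangs fully shut (141 mm towards the cabinet's -y from the pintles' line).
- door: Loose light-wood door leaf, 12 mm thick (x), 130 wide (y), 150 tall (z), 0.15 to 0.3 kg. Origin: centre of the leaf's underside. Starts upright in one slot of the stand, underside 8 mm above the desk; may lean a few degrees. Two steel sockets (tubes 18 mm across, 20 tall, bore 10.6, open at both ends) on one upright line at y +76, x 0. Hung, its underside is 18 mm above the desk.
- socket_low (a point): Centre of the lower end of the door's lower socket, 14 mm above the leaf's underside; it rests on pin_low when home.
- socket_up (a point): Centre of the lower end of the door's upper socket, 104 mm above the leaf's underside; it rests on pin_up when home.
- door_edge (a point): Middle of the door's free edge, at (0, -65, 75) mm in the door's frame. Shut, the door's axes are the cabinet's (outer face to -x). Open, the free edge swings out to the cabinet's -x: 90 degrees open, the door's yaw is the cabinet's minus 90 degrees. It turns with little friction and stays where it is left.
- door_top (a point): Middle of the door's top edge, 150 mm above its underside (158 mm above the desk at the start, 168 when hung): the place to grip it from above, across its 12 mm thickness.
- stand: Fixed dark-wood slotted stand, 129 mm (x) by 96 mm (y), 52 tall. Origin: centre of its underside. Three slots, 15 mm wide, run along its y at x = -36, 0 and +36 mm; slot floor 8 mm above the desk. One holds the door, the others the notebook and the frame.
- can: Loose slim aluminium drinks can, closed, standing, 53 mm across, 134 tall, 0.14 to 0.26 kg, in front of the cabinet in the door's swing. Origin: centre of its base.
- coaster: Fixed round cork coaster, 110 mm across, 6 mm thick. Origin: centre of its underside.
- notebook: Bystander: grey notebook upright in the stand, 12 x 120 x 100 tall mm. Origin: centre of its underside.
- frame: Bystander: dark picture frame upright in the stand, 12 x 130 x 95 tall mm. Origin: centre of its underside.
- mug: Bystander: white mug, 80 mm across, 95 tall, handle at its +y. Origin: centre of its base.
- phone: Bystander: black phone lying flat, 150 (x) x 72 x 8 mm; the hung door passes above it. Origin: centre of its underside.
- carton: Bystander: cardboard biscuit carton, 90 (x) x 60 x 140 tall mm. Origin: centre of its base.
- stapler: Bystander: black stapler, 140 (x) x 36 x 62 tall mm. Origin: centre of its base.
- tape: Bystander: grey tape dispenser, 100 (x) x 45 x 65 tall mm. Origin: centre of its base.

How it is judged:
By the outcome, as a careful person would: the job done as asked, in the order asked, and still so for the second after the job is handed in, with the robot touching nothing.
It also fails if it takes over 72 s, if anything falls off the work surface, if the arm or the gripper's body presses on something with over 40 N, if the wrist force passes 120 N, or if a joint passes its speed limit or range.

ROBOT

A 6-joint arm with a two-finger parallel gripper is mounted at the origin on the work surface. World frame = base frame: x ahead of the robot, y to its left, z up, the work surface at z = 0. Lengths are in m, angles in degrees, forces in N, time in s.
With the tool pointing down it reaches from about 0.35 to 0.875 m from the base axis. Payload 4.2 kg.
Tool frame: the origin (TCP) lies where the fingers leave the gripper's body, on its centre line; the fingertips stand 70 mm ahead of it and the grasp point (between the pads) lies 51 mm ahead of it; z points along the fingers, y is the direction in which the jaws open and shut (so a half turn about z gives the same grasp; the last joint's range is limited). The gripper opens to 87 mm and grips with 3 to 60 N. Pads are 19 mm wide; open, the fingers measure 117 mm over their backs; the gripper's body (75 mm by 190 mm) begins 51 mm behind the grasp point.
Start: joints at [81.738, 22.042, 0.453, 0, -68.411, -14.817], TCP at [0.245, 0.575, 0.292] pointing down, gripper open.
Joint ranges: [-179.83, 179.83], [-69.29, 118.12], [-61.27, 80.66], [-181.25, 117.63], [-171.15, -9.14], [-177.46, 177.46]. Speed limits (degrees/s): [159.86, 159.86, 180, 180, 180, 180].

INTERFACE

Orientations are given as a 3x3 rotation matrix whose columns are the frame's x, y, z axes.
In Python, from station import sense, capture, camera_model, finish_job gives the robot as it stands.
- The arm moves only by the shell command python3 -m inch 'ROWS'. ROWS is JSON, a list of rows, each an object with "hand": the closure, from 0 (fully open) to 1 (shut); "slide": the shift along the world's x, y, z in cm, a list of three; "yaw": the turn about the world's z in rad. A call has 1 to 10 rows; each row is the pose to reach, as a shift and turn from the pose commanded when the call began; what a row does not reach only later rows make up. A row lasts 1/8 s, in which the tool goes at most 62.5 mm and 10.7 degrees, less where a joint would pass 70% of its speed; a pose out of reach is approached as far as the arm can. A call with a gripper value outside its range is refused whole. The fingers move at their own pace and stop on an object; the grip force is fixed at half the most. Time passes only in rows, so rows that repeat a pose let the fingers close. It gives the time, the measured TCP pose, the force and the opening at its end, in the units of the state.
- sense(): the state, without advancing time (a new reading comes with each control period).
- capture(name): name is "scene" or "side" or "wrist"; returns the picture (400x640x3 uint8, blue, green, red); there is no depth.
- camera_model(name): a dict with "mtx" (3x3 intrinsics, pixels), "xyz" and "orientation" of the camera in the world; the wrist camera has in their place "tool_from_camera" (4x4, takes a point from camera to tool coordinates, whose origin is the TCP and whose axes are the flange's). Camera axes: x right, y up, looking along -z (the intrinsics and any distortion apply to the point x, -y, -z); pixel columns grow to the right and rows downward; lengths in m; the calibration is good to about 2 mm. A picture is of the moment at which its call begins: read the wrist's pose just before it. camera_model takes no time and is no camera call.
- finish_job(): hands the job in, once; it reports no verdict.
The state is a dict: "time_s": time; "joints": joint angles; "joint_velocities": joint speeds; "effort": joint torques, N m; "tcp_pos": TCP position; "ee_rot": TCP orientation; "wrist_force": force on the tool from outside, world axes, zero at the start; "moment": the same for the moment, N m; "gripper_width": opening from 0.0 (shut) to 1.0 (fully open).
Only numpy, scipy, OpenCV 4.12 (cv2) and the standard library are available. Lean on these libraries where they do the work, as an engineer would, in place of code of your own. Each camera call takes 0.05 s, during which the arm holds its last target. There are 200 camera calls.

## Working session

There is one attempt and no reset: what is moved stays moved. The work goes in short steps, Python scripts to look and compute and a shell command to move; the robot and the scene stay as the last step left them, time stands still between calls to the robot, and variables do not carry over. Pictures are saved under pics/ and viewed, about 8 in all and at most 12, crops included, and the job is handed in when it is done.

```bash
ls; mkdir -p pics; cat > h.py <<'E'
import numpy as np, cv2
from station import sense, capture, camera_model
def cam(name,s=None):
    m=camera_model(name)
    K=np.array(m["mtx"],float)
    if name=="wrist":
        s=s or sense()
        T=np.eye(4);T[:3,:3]=np.array(s["ee_rot"]);T[:3,3]=s["tcp_pos"]
        M=T@np.array(m["tool_from_camera"]);return K,M[:3,3],M[:3,:3],m
    return K,np.array(m["xyz"]),np.array(m["orientation"]),m
def ray(c,u,v):
    K,p,R,m=c
    d=m.get("distortion",m.get("dist"))
    q=cv2.undistortPoints(np.array([[[u,v]]],float),K,None if d is None else np.array(d,float))[0,0]
    return p,R@np.array([q[0],-q[1],-1.0])
def onz(c,u,v,z):
    p,d=ray(c,u,v);return p+d*(z-p[2])/d[2]
def proj(c,P):
    K,p,R,m=c
    q=R.T@(np.array(P)-p);w=K@np.array([q[0],-q[1],-q[2]]);return w[:2]/w[2]
def tri(c1,a,c2,b):
    A=np.zeros((3,3));B=np.zeros(3)
    for c,x in((c1,a),(c2,b)):
        p,d=ray(c,*x);d=d/np.linalg.norm(d);P=np.eye(3)-np.outer(d,d);A+=P;B+=P@p
    return np.linalg.solve(A,B)
E
python3 - <<'E'
from h import *
for n in("scene","side"):
    i=capture(n);cv2.imwrite(f"pics/{n}0.png",i);m=camera_model(n);print({k:np.round(v,3).tolist() if not isinstance(v,str) else v for k,v in m.items()})
print(camera_model("wrist")); print(sense())
E
```

```text
pics
{'mtx': [[399.136, 0.0, 319.236], [0.0, 399.136, 203.578], [0.0, 0.0, 1.0]], 'xyz': [1.237, 0.408, 0.855], 'orientation': [[-0.498, -0.594, 0.633], [0.867, -0.328, 0.375], [-0.015, 0.735, 0.678]]}
{'mtx': [[367.832, 0.0, 321.908], [0.0, 367.832, 198.107], [0.0, 0.0, 1.0]], 'xyz': [0.349, 0.605, 0.81], 'orientation': [[-0.957, 0.212, -0.196], [-0.289, -0.706, 0.646], [-0.001, 0.675, 0.737]]}
{'mtx': array([[278.45403175,   0.        , 320.29599611],
       [  0.        , 278.45403175, 202.21143063],
       [  0.        ,   0.        ,   1.        ]]), 'tool_from_camera': array([[-4.85509667e-05,  9.55293742e-01,  2.95658357e-01,
         8.17403139e-02],
       [ 9.99999582e-01,  3.16236327e-04, -8.57569663e-04,
        -9.49857317e-04],
       [-9.12728845e-04,  2.95658192e-01, -9.55293358e-01,
        -9.21969106e-02],
       [ 0.00000000e+00,  0.00000000e+00,  0.00000000e+00,
         1.00000000e+00]])}
{'time_s': 0.1, 'joints': array([ 8.17354359e+01,  2.20878443e+01,  3.87704567e-01, -2.62653497e-02,
       -6.84133871e+01, -1.48157807e+01]), 'joint_velocities': array([-0.04360983, -0.04478192,  0.19298025,  0.0922815 , -0.04135836,
       -0.09585642]), 'effort': array([-1.27926369e-04, -3.91689742e+01,  1.87935072e+01,  4.23201844e+00,
        1.34543166e-02, -7.07381537e-05]), 'tcp_pos': array([0.24483755, 0.57460292, 0.29125139]), 'ee_rot': array([[ 9.19889772e-01, -3.92176373e-01, -7.06649468e-04],
       [-3.92176998e-01, -9.19887816e-01, -1.89952901e-03],
       [ 9.49121587e-05,  2.02448897e-03, -9.99997946e-01]]), 'wrist_force': array([-0.6061594 ,  0.44008432,  1.24704542]), 'moment': array([-0.02702366,  0.02302697, -0.02164094]), 'gripper_width': 1.0003785994955436}
```

View pics/scene0.png

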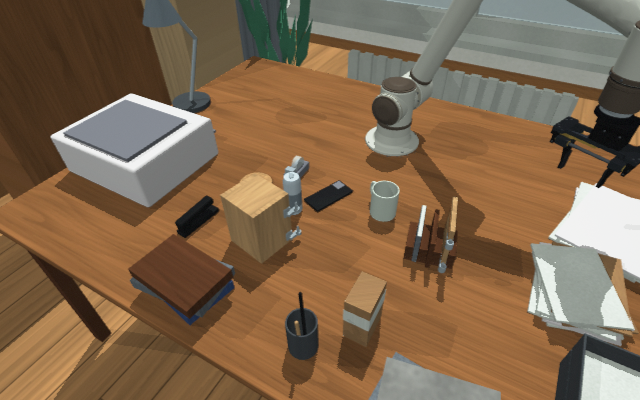

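View pics/side0.png

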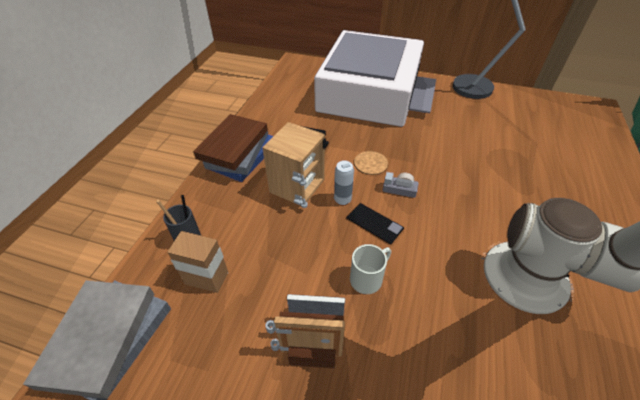

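The scene picture shows the cabinet at (258,215), the can at (292,190), the stand at (432,245), the door's sockets near (445,250). The side picture shows the can at (344,183), the coaster at (371,162), the tape at (400,185), the phone at (375,222) and the door with its sockets at (272,335).

```bash
python3 - <<'E'
import cv2,numpy as np
a=cv2.imread("pics/side0.png");b=cv2.imread("pics/scene0.png")
def crop(i,x,y,w,h,k):return cv2.resize(i[y:y+h,x:x+w],None,fx=k,fy=k,interpolation=cv2.INTER_CUBIC)
A=crop(a,250,110,180,110,4)[:,:]   # 720x440
o=np.zeros((600,800,3),np.uint8)
p=crop(a,250,110,100,100,4);q=crop(a,255,280,100,100,4);r=crop(b,220,160,100,50*2,4);s=crop(b,395,190,75,100,4)
o=np.zeros((800,800,3),np.uint8)
o[:400,:400]=p;o[:400,400:]=q;o[400:,:400]=r;o[400:,400:700]=s
cv2.imwrite("pics/c1.png",cv2.resize(o,(600,600),interpolation=cv2.INTER_AREA))
E
```

```text
(no output)
```

View pics/c1.png

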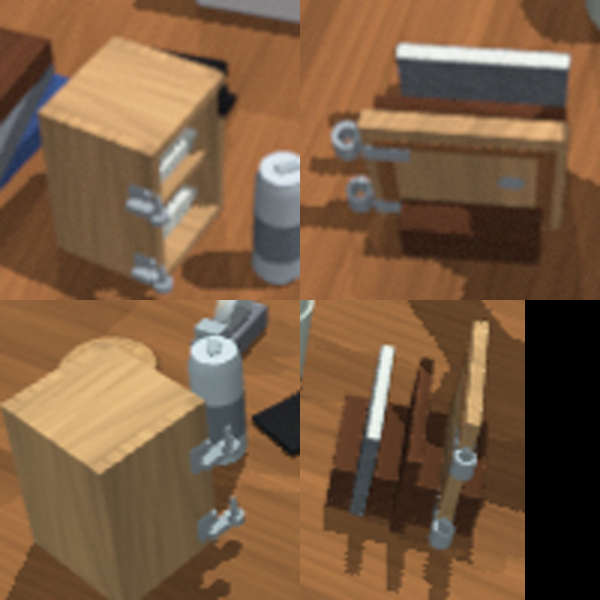

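The crops show the cabinet's top corners, pintles, can top and door top clearly, so I can compute rough positions.

```bash
python3 - <<'E'
from h import *
S=cam("side");C=cam("scene");f=lambda p,o:(p[0]/3+o[0],p[1]/3+o[1])
r=lambda x:np.round(x*1000,1)
print("cab top side",[r(onz(S,*f(p,(250,110)),.175))[:2] for p in[(41,113),(113,38),(224,73),(152,153)]])
print("cab top scene",[r(onz(C,*f(p,(220,160)),.175))[:2] for p in[(5,107),(100,172),(204,104)]])
print("can",r(onz(S,*f((280,168),(250,110)),.134)),r(onz(C,*f((214,50),(220,160)),.134)))
print("door top side",[r(onz(S,*f(p,(255,280)),.158))[:2] for p in[(62,110),(60,133),(265,145),(267,122)]])
print("door top scene",[r(onz(C,*f(p,(395,190)),.158))[:2] for p in[(172,22),(189,22),(184,130),(157,130)]])
print("sock up tops side",r(onz(S,*f((47,135),(255,280)),.132)),"low",r(onz(S,*f((61,190),(255,280)),.042)))
print("sock scene",r(onz(C,*f((163,156),(395,190)),.132)),r(onz(C,*f((142,228),(395,190)),.042)))
print("pin tips scene",r(onz(C,*f((228,130),(220,160)),.144)),r(onz(C,*f((238,207),(220,160)),.054)))
i=cv2.imread("pics/side0.png");h=cv2.cvtColor(i,cv2.COLOR_BGR2HSV)
# coaster: bright orange, around (371,162)
w=h[140:185,345:400];print(h[162,371],h[150,410]); 
m=cv2.inRange(h,(8,60,150),(22,200,255));n,l,st,ce=cv2.connectedComponentsWithStats(m)
k=l[162,371];print(k,st[k],ce[k]);print("coaster by eye",r(onz(S,371,162.5,.006)),"edges",r(onz(S,354,162,.006)),r(onz(S,388,163,.006)),r(onz(S,371,152.5,.006)),r(onz(S,371,173,.006)))
print("tape",r(onz(S,400,192,0.0)),"phone",[r(onz(S,*p,.008))[:2] for p in[(361,205),(404,232),(389,241),(346,216)]], "mug",r(onz(S,369,255,.095)))
E
```

```text
cab top side [array([719.3, -82.1]), array([ 696.7, -205.5]), array([ 579.2, -184.2]), array([607.1, -60.1])]
cab top scene [array([ 698.4, -203.3]), array([722.9, -83.5]), array([612.3, -55.2])]
can [ 506.5 -117.1  134. ] [ 504.2 -117.7  134. ]
door top side [array([517.8, 343.6]), array([513.5, 357.7]), array([392. , 328.9]), array([394.5, 314.6])]
door top scene [array([398.5, 313.8]), array([391.5, 326.6]), array([519.9, 358.5]), array([530.1, 340. ])]
sock up tops side [527.5 351.4 132. ] low [527.1 351.5  42. ]
sock scene [529.4 349.9 132. ] [530.4 350.9  42. ]
pin tips scene [602.5 -39.  144. ] [606.6 -31.2  54. ]
[ 14 126 203] [ 13 157 148]
1 [    6    52   634   348 84138] [318.10557655 209.89410255]
coaster by eye [ 454.5 -295.9    6. ] edges [ 508.  -282.4    6. ] [ 401.2 -309.4    6. ] [ 464.6 -344.8    6. ] [ 444.5 -247.4    6. ]
tape [ 344.3 -197.1    0. ] phone [array([ 444.9, -104.7]), array([311.2, -42.5]), array([345.2,  -0.9]), array([476.4, -51.9])] mug [383.  117.4  95. ]
```

Coarse poses (mm): cabinet centre about (650,-133), yaw about -12°. The can is at (505,-117) and the coaster at (454,-296). The door's top centre is at (454,336), with its yaw about -77°, which corresponds to 65° open. I'll go above the can now.

```bash
python3 -m inch '[{"hand":0,"slide":[5,-6,1],"yaw":0.05},{"hand":0,"slide":[26,-69.2,1],"yaw":0.19},{"hand":0,"slide":[26,-69.2,1],"yaw":0.19},{"hand":0,"slide":[26,-69.2,1],"yaw":0.19},{"hand":0,"slide":[26,-69.2,1],"yaw":0.19},{"hand":0,"slide":[26,-69.2,1],"yaw":0.19},{"hand":0,"slide":[26,-69.2,1],"yaw":0.19},{"hand":0,"slide":[26,-69.2,1],"yaw":0.19},{"hand":0,"slide":[26,-69.2,1],"yaw":0.19},{"hand":0,"slide":[26,-69.2,1],"yaw":0.19}]'
```

```text
time_s: 1.35
tcp_pos: [0.4667, -0.0069, 0.3019]
ee_rot: [[0.978, -0.211, 0.0], [-0.211, -0.978, 0.0], [0.0, -0.0, -1.0]]
wrist_force: [2.1, -0.0, 0.4]
gripper_width: 0.996
```

```bash
python3 -m inch '[{"hand":0,"slide":[2.3,-6,0],"yaw":0},{"hand":0,"slide":[3.8,-11,0],"yaw":0},{"hand":0,"slide":[3.8,-11,0],"yaw":0},{"hand":0,"slide":[3.8,-11,0],"yaw":0},{"hand":0,"slide":[3.8,-11,0],"yaw":0}]'
python3 - <<'E'
from h import *
s=sense();i=capture("wrist");cv2.imwrite("pics/w1.png",i)
c=cam("wrist",s);np.set_printoptions(precision=4,suppress=True);print(s["tcp_pos"],s["wrist_force"])
for n,P in dict(can=(.505,-.117,.134),pinup=(.597,-.041,.144),pinlow=(.597,-.041,.054)).items():print(n,proj(c,P))
E
```

```text
time_s: 1.98
tcp_pos: [0.5044, -0.1139, 0.3019]
ee_rot: [[0.978, -0.21, -0.0], [-0.21, -0.978, 0.0], [-0.0, -0.0, -1.0]]
wrist_force: [-0.5, 0.4, 0.2]
gripper_width: 0.998
[ 0.5044 -0.1139  0.3019] [-0.5074  0.3733  0.1598]
can [323.9585 202.2685]
pinup [216.2164 123.9588]
pinlow [243.5496 121.8496]
```

View pics/w1.png

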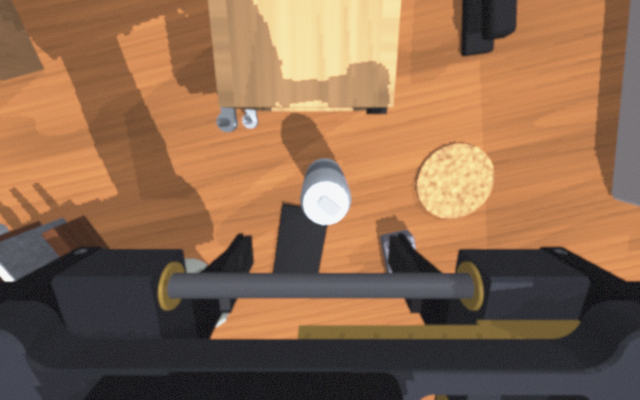

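The wrist picture shows the can top at (327,204), the coaster at (456,181) and the cabinet's top front edge at row 108 from column 217 to 397. The upper pintle is near (227,120).

```bash
python3 - <<'E'
from h import *
c=cam("wrist");r=lambda x:np.round(np.array(x)*1000,1)
i=cv2.imread("pics/w1.png");h=cv2.cvtColor(i,cv2.COLOR_BGR2HSV)
w=h[165:230,295:360];m=((w[...,1]<60)&(w[...,2]>150)).astype(np.uint8)
x,y=np.where(m)[::-1];print("can mask bbox",x.min()+295,x.max()+295,y.min()+165,y.max()+165)
print("can",r(onz(c,327,204,.134)),"coaster",r(onz(c,456,181,.006)))
print("cab front",r(onz(c,217,109,.175)),r(onz(c,397,107.5,.175)))
o=cv2.resize(i[85:150,190:290],None,fx=8,fy=8,interpolation=cv2.INTER_CUBIC);cv2.imwrite("pics/w1c.png",o)
E
```

```text
can mask bbox 302 350 165 225
can [ 502.7 -119.4  134. ] coaster [ 457.5 -301.1    6. ]
cab front [605.7 -55.9 175. ] [ 578.6 -187.5  175. ]
```

View pics/w1c.png

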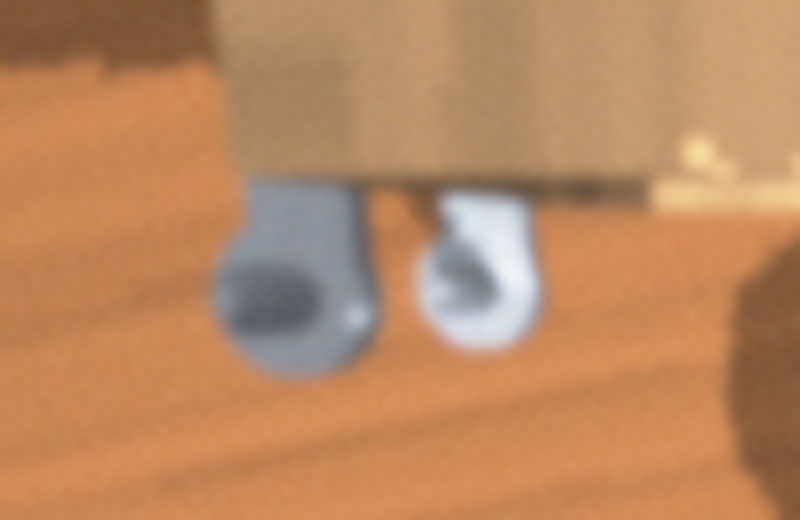

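The crop shows the upper pintle's shoulder at full-image pixel (227.1,121.9) and the lower one at (250.0,121.0). I'll compute these, and take the can now.

```bash
python3 - <<'E'
from h import *
c=cam("wrist");r=lambda x:np.round(np.array(x)*1000,1)
print("up",r(onz(c,227.1,121.9,.120)),"low",r(onz(c,250,121,.030)))
E
python3 -m inch '[{"hand":0,"slide":[-0.1,-0.4,-4],"yaw":0},{"hand":0,"slide":[-0.1,-0.4,-8],"yaw":0},{"hand":0,"slide":[-0.1,-0.4,-12],"yaw":0},{"hand":0,"slide":[-0.1,-0.4,-14.5],"yaw":0},{"hand":0,"slide":[-0.1,-0.4,-14.5],"yaw":0},{"hand":1,"slide":[-0.1,-0.4,-14.5],"yaw":0},{"hand":1,"slide":[-0.1,-0.4,-14.5],"yaw":0},{"hand":1,"slide":[-0.1,-0.4,-14.5],"yaw":0},{"hand":1,"slide":[-0.1,-0.4,-14.5],"yaw":0},{"hand":1,"slide":[-0.1,-0.4,-14.5],"yaw":0}]'
```

```text
up [597.9 -42.9 120. ] low [597.3 -42.8  30. ]
time_s: 3.28
tcp_pos: [0.5038, -0.1189, 0.1573]
ee_rot: [[0.977, -0.211, 0.001], [-0.211, -0.977, 0.0], [0.001, -0.0, -1.0]]
wrist_force: [-0.0, 0.7, 2.4]
gripper_width: 0.601
```

Gripped (52 mm). Next: lift, carry and set down on the coaster.

```bash
python3 -m inch '[{"hand":1,"slide":[0,0,2],"yaw":0},{"hand":1,"slide":[0,0,4],"yaw":0},{"hand":1,"slide":[-1.3,-4.5,4],"yaw":0},{"hand":1,"slide":[-2.5,-9,4],"yaw":0},{"hand":1,"slide":[-3.8,-13.5,4],"yaw":0},{"hand":1,"slide":[-4.8,-18,4],"yaw":0},{"hand":1,"slide":[-4.8,-18,4],"yaw":0},{"hand":1,"slide":[-4.8,-18,3],"yaw":0},{"hand":1,"slide":[-4.8,-18,2],"yaw":0},{"hand":1,"slide":[-4.8,-18,1.2],"yaw":0}]' && python3 -m inch '[{"hand":1,"slide":[0,0,-0.3],"yaw":0},{"hand":1,"slide":[0,0,-0.5],"yaw":0},{"hand":1,"slide":[0,0,-0.5],"yaw":0}]'
```

```text
time_s: 4.53
tcp_pos: [0.4555, -0.2979, 0.1677]
ee_rot: [[0.978, -0.21, -0.001], [-0.21, -0.978, 0.001], [-0.002, -0.0, -1.0]]
wrist_force: [0.2, 0.3, -4.2]
gripper_width: 0.598
time_s: 4.9
tcp_pos: [0.4558, -0.2988, 0.164]
ee_rot: [[0.977, -0.211, 0.0], [-0.211, -0.977, -0.0], [0.0, 0.0, -1.0]]
wrist_force: [0.2, 0.5, -2.2]
gripper_width: 0.603
```

```bash
python3 -m inch '[{"hand":1,"slide":[0,0,-0.08],"yaw":0},{"hand":1,"slide":[0,0,-0.08],"yaw":0}]' && python3 -m inch '[{"hand":0.3,"slide":[0,0,0],"yaw":0},{"hand":0,"slide":[0,0,0],"yaw":0},{"hand":0,"slide":[0,0,0],"yaw":0},{"hand":0,"slide":[0,0,1],"yaw":0},{"hand":0,"slide":[0,0,4],"yaw":0},{"hand":0,"slide":[0,0,8],"yaw":0},{"hand":0,"slide":[0,0,13],"yaw":0},{"hand":0,"slide":[0,0,18],"yaw":0}]'
python3 - <<'E'
from h import *
i=capture("side");cv2.imwrite("pics/side1.png",cv2.resize(i[100:220,250:450],None,fx=3,fy=3))
E
```

```text
time_s: 5.15
tcp_pos: [0.4558, -0.299, 0.1634]
ee_rot: [[0.977, -0.211, 0.001], [-0.211, -0.977, -0.0], [0.001, 0.0, -1.0]]
wrist_force: [-0.4, 0.1, -1.6]
gripper_width: 0.599
time_s: 6.15
tcp_pos: [0.4553, -0.2989, 0.3456]
ee_rot: [[0.977, -0.211, 0.001], [-0.211, -0.977, -0.001], [0.001, 0.0, -1.0]]
wrist_force: [0.2, -0.2, 0.6]
gripper_width: 0.996
```

View pics/side1.png

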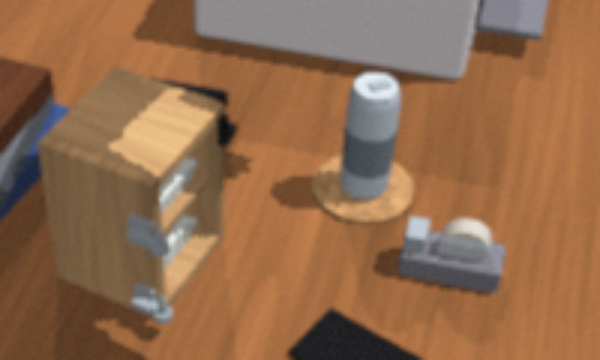

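The can stands upright on the coaster (crop (370,140)). Next, go above the door.

```bash
python3 -m inch '[{"hand":0,"slide":[0,4,-1],"yaw":0.05},{"hand":0,"slide":[0,63.5,-3],"yaw":0.436},{"hand":0,"slide":[0,63.5,-3],"yaw":0.436},{"hand":0,"slide":[0,63.5,-3],"yaw":0.436},{"hand":0,"slide":[0,63.5,-3],"yaw":0.436},{"hand":0,"slide":[0,63.5,-3],"yaw":0.436},{"hand":0,"slide":[0,63.5,-3],"yaw":0.436},{"hand":0,"slide":[0,63.5,-3],"yaw":0.436},{"hand":0,"slide":[0,63.5,-3],"yaw":0.436},{"hand":0,"slide":[0,63.5,-3],"yaw":0.436}]' && python3 -m inch '[{"hand":0,"slide":[0,4,0],"yaw":0},{"hand":0,"slide":[0,5.5,0],"yaw":0},{"hand":0,"slide":[0,5.5,0],"yaw":0}]'
python3 - <<'E'
from h import *
s=sense();i=capture("wrist");print(s["tcp_pos"]);c=cam("wrist",s)
import pickle;pickle.dump((s,i),open("w2.pkl","wb"))
print(proj(c,(.454,.336,.158)),proj(c,(.528,.352,.132)),s["ee_rot"])
cv2.imwrite("pics/w2.png",cv2.resize(i[50:300,170:470],None,fx=2.4,fy=2.4,interpolation=cv2.INTER_CUBIC))
E
```

```text
time_s: 7.45
tcp_pos: [0.4552, 0.3053, 0.315]
ee_rot: [[0.975, 0.222, 0.001], [0.222, -0.975, 0.001], [0.001, -0.001, -1.0]]
wrist_force: [1.1, -0.6, -0.1]
gripper_width: 1.0
time_s: 7.82
tcp_pos: [0.4555, 0.3584, 0.3141]
ee_rot: [[0.975, 0.222, -0.0], [0.222, -0.975, -0.0], [-0.0, 0.0, -1.0]]
wrist_force: [0.4, -0.4, -0.5]
gripper_width: 1.001
[0.45549814 0.35842524 0.31411775]
[343.48188824 213.95589724] [344.1157586  130.03867988] [[ 9.75040965e-01  2.22024849e-01 -2.89440484e-04]
 [ 2.22024709e-01 -9.75040935e-01 -4.50728628e-04]
 [-3.82289276e-04  3.75215937e-04 -9.99999857e-01]]
```

View pics/w2.png

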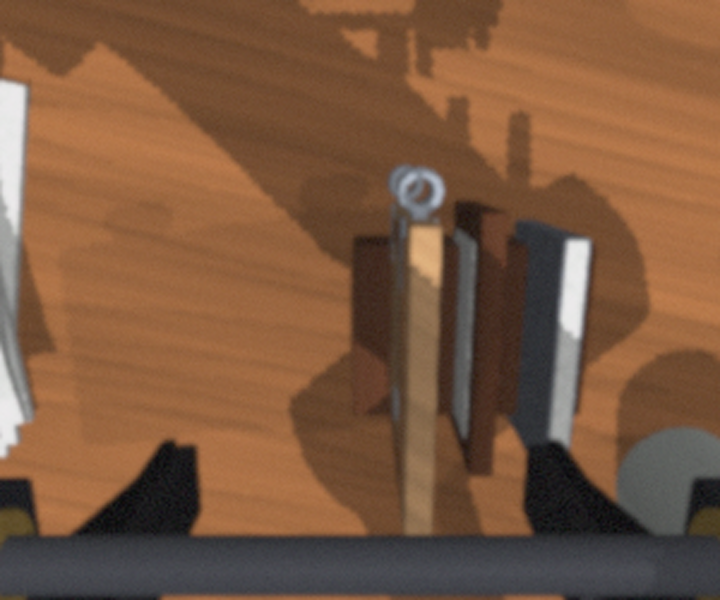

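The wrist picture shows the door's top end at crop rows 225 to 535, columns 409-441 narrowing to 404-434. The upper socket ring is at (420,190) and the lower one shows behind it at about (402,182).

```bash
python3 - <<'E'
from h import *
import pickle
s,i=pickle.load(open("w2.pkl","rb"));c=cam("wrist",s)
f=lambda x,y:(170+x/2.4,50+y/2.4);r=lambda x:np.round(np.array(x)*1000,1)
a=onz(c,*f(425,225),.158);b=onz(c,*f(419,535),.158);d=a-b
print(r(a),r(b),"dir",np.degrees(np.arctan2(d[1],d[0])),"centre",r(a-.065*d/np.linalg.norm(d)))
print("sock up",r(onz(c,*f(420,190),.132)),"low",r(onz(c,*f(404,184),.042)))
print("tool x ang",np.degrees(np.arctan2(s["ee_rot"][1][0],s["ee_rot"][0][0])))
E
```

```text
[518. 349. 158.] [392.8 319.3 158. ] dir 13.33102485879126 centre [454.8 334.  158. ]
sock up [529.  351.4 132. ] low [527.9 351.8  42. ]
tool x ang 12.827982715557509
```

```bash
python3 -m inch '[{"hand":0,"slide":[-0.1,-2.4,0],"yaw":0.009},{"hand":0.3,"slide":[-0.1,-2.4,-4],"yaw":0.009},{"hand":0.3,"slide":[-0.1,-2.4,-8],"yaw":0.009},{"hand":0.3,"slide":[-0.1,-2.4,-11.7],"yaw":0.009},{"hand":0.3,"slide":[-0.1,-2.4,-11.7],"yaw":0.009},{"hand":0.7,"slide":[-0.1,-2.4,-11.7],"yaw":0.009},{"hand":1,"slide":[-0.1,-2.4,-11.7],"yaw":0.009},{"hand":1,"slide":[-0.1,-2.4,-11.7],"yaw":0.009},{"hand":1,"slide":[-0.1,-2.4,-11.7],"yaw":0.009},{"hand":1,"slide":[-0.1,-2.4,-11.7],"yaw":0.009}]'
```

```text
time_s: 9.12
tcp_pos: [0.4546, 0.3344, 0.1974]
ee_rot: [[0.973, 0.23, 0.0], [0.23, -0.973, 0.0], [0.0, -0.0, -1.0]]
wrist_force: [-1.0, -0.3, -0.4]
gripper_width: 0.217
```

```bash
python3 -m inch '[{"hand":1,"slide":[0,0,0],"yaw":0},{"hand":1,"slide":[0,0,0],"yaw":0},{"hand":1,"slide":[0,0,0],"yaw":0}]'; python3 -m inch '[{"hand":1,"slide":[0,0,1],"yaw":0},{"hand":1,"slide":[0,0,3],"yaw":0},{"hand":1,"slide":[0,0,5],"yaw":0},{"hand":1,"slide":[0,0,8],"yaw":0},{"hand":1,"slide":[0,0,11],"yaw":0},{"hand":1,"slide":[0,0,13],"yaw":0},{"hand":1,"slide":[0,0,13],"yaw":0}]'
```

```text
time_s: 9.5
tcp_pos: [0.4546, 0.3343, 0.1972]
ee_rot: [[0.973, 0.23, -0.0], [0.23, -0.973, -0.0], [-0.0, 0.0, -1.0]]
wrist_force: [-0.3, 0.4, 0.9]
gripper_width: 0.137
time_s: 10.38
tcp_pos: [0.4549, 0.3346, 0.3291]
ee_rot: [[0.973, 0.23, 0.003], [0.23, -0.973, 0.003], [0.003, -0.003, -1.0]]
wrist_force: [-0.3, -0.1, -2.0]
gripper_width: 0.134
```

Door held (12 mm). Next: carry it to about 5 cm in front of the pintles.

```bash
python3 -m inch '[{"hand":1,"slide":[0.1,-2,0],"yaw":0},{"hand":1,"slide":[0.4,-6.5,0],"yaw":0},{"hand":1,"slide":[0.6,-12,0],"yaw":0},{"hand":1,"slide":[0.9,-17.5,0],"yaw":0},{"hand":1,"slide":[1.2,-23,0],"yaw":0},{"hand":1,"slide":[1.5,-28.5,0],"yaw":0},{"hand":1,"slide":[1.8,-33.5,0],"yaw":0},{"hand":1,"slide":[2,-37,0],"yaw":0},{"hand":1,"slide":[2,-38.4,0],"yaw":0},{"hand":1,"slide":[2,-38.4,0],"yaw":0}]' && python3 -m inch '[{"hand":1,"slide":[0,0,-2],"yaw":0},{"hand":1,"slide":[0,0,-5],"yaw":0},{"hand":1,"slide":[0,0,-8],"yaw":0},{"hand":1,"slide":[0,0,-9],"yaw":0},{"hand":1,"slide":[0,0,-9],"yaw":0}]'
python3 - <<'E'
from h import *
s=sense();print(s["tcp_pos"])
import pickle
w=capture("wrist");a=capture("side");b=capture("scene");pickle.dump((s,w,a,b),open("w3.pkl","wb"))
R=lambda i,x,y,W,H,k:cv2.resize(i[y:y+H,x:x+W],None,fx=k,fy=k,interpolation=cv2.INTER_CUBIC)
o=np.zeros((600,800,3),np.uint8)
o[:300,:400]=R(w,200,60,200,150,2);o[:300,400:]=R(a,270,120,100,75,4);o[300:,:400]=R(b,260,170,100,75,4)
cv2.imwrite("pics/w3.png",o)
E
```

```text
time_s: 11.62
tcp_pos: [0.474, -0.0505, 0.3264]
ee_rot: [[0.974, 0.228, -0.002], [0.228, -0.974, -0.0], [-0.002, -0.0, -1.0]]
wrist_force: [1.0, 0.8, -1.9]
gripper_width: 0.135
time_s: 12.25
tcp_pos: [0.4747, -0.0491, 0.2371]
ee_rot: [[0.973, 0.231, -0.001], [0.231, -0.973, -0.0], [-0.001, 0.0, -1.0]]
wrist_force: [-0.6, -0.4, -0.2]
gripper_width: 0.136
[ 0.47474387 -0.04912624  0.23708348]
```

View pics/w3.png

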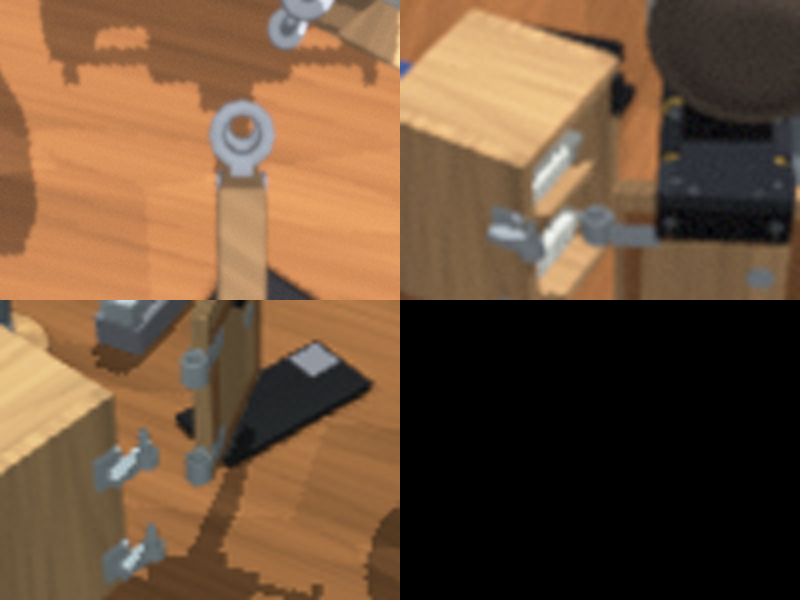

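The wrist crop shows the upper socket's ring at (242,133). The scene crop shows socket tops at (195,355) and (201,455) and pintle tips at (146,432) and (152,527).

```bash
python3 - <<'E'
from h import *
import pickle
s,w,a,b=pickle.load(open("w3.pkl","rb"));c=cam("wrist",s);C=cam("scene");S=cam("side");r=lambda x:np.round(np.array(x)*1000,1)
g=lambda x,y:(260+x/4,170+(y-300)/4)
print("tcp+off",r(np.array(s["tcp_pos"])+[.0742,.0171,0]))
print("wrist sock up",r(onz(c,200+121,60+66.5,.172)))
print("scene sock",r(onz(C,*g(195,355),.172)),r(onz(C,*g(201,455),.082)))
print("scene pins",r(onz(C,*g(146,432),.144)),r(onz(C,*g(152,527),.054)))
print("side sock",r(onz(S,270+197/4,120+213/4,.172)))
cv2.imwrite("pics/w3b.png",cv2.resize(w[10:130,290:410],None,fx=5,fy=5,interpolation=cv2.INTER_CUBIC))
E
```

```text
tcp+off [548.9 -32.  237.1]
wrist sock up [549.3 -31.3 172. ]
scene sock [545.7 -32.8 172. ] [546.8 -30.7  82. ]
scene pins [600.8 -38.5 144. ] [601.1 -39.1  54. ]
side sock [548.7 -33.3 172. ]
```

View pics/w3b.png

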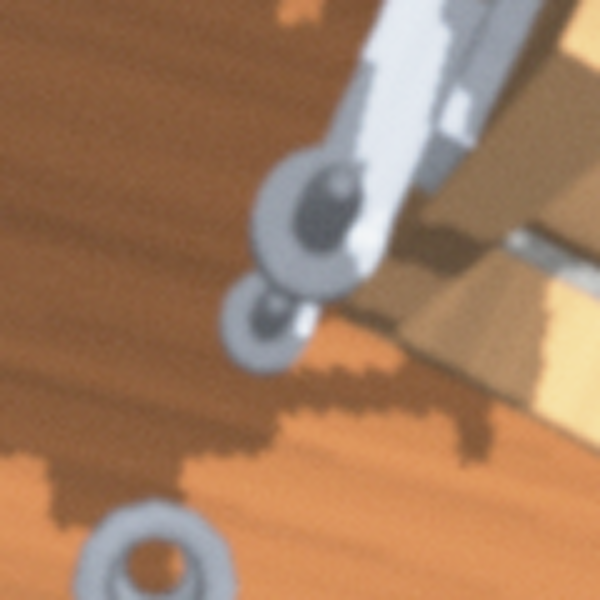

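The close crop shows pintle tips at crop (341,182) and (277,297), with shoulder centres at about (322,220) and (262,322).

```bash
python3 - <<'E'
from h import *
import pickle
s,w,a,b=pickle.load(open("w3.pkl","rb"));c=cam("wrist",s);r=lambda x:np.round(np.array(x)*1000,1)
for n,p,z in(("ut",(341,182),.144),("us",(322,220),.121),("lt",(277,297),.054),("ls",(262,322),.031)):print(n,r(onz(c,290+p[0]/5,10+p[1]/5,z)))
E
```

```text
ut [598.1 -42.4 144. ]
us [598.5 -42.8 121. ]
lt [598.7 -42.5  54. ]
ls [597.4 -41.9  31. ]
```

```bash
python3 -m inch '[{"hand":1,"slide":[0.8,-0.18,0],"yaw":0},{"hand":1,"slide":[1.8,-0.4,0],"yaw":0},{"hand":1,"slide":[2.8,-0.63,0],"yaw":0},{"hand":1,"slide":[3.8,-0.85,0],"yaw":0},{"hand":1,"slide":[4.5,-1,0],"yaw":0},{"hand":1,"slide":[4.9,-1.1,0],"yaw":0},{"hand":1,"slide":[4.9,-1.1,0],"yaw":0},{"hand":1,"slide":[4.9,-1.1,0],"yaw":0}]'
python3 - <<'E'
from h import *
import pickle
s=sense();w=capture("wrist");a=capture("side");b=capture("scene");pickle.dump((s,w,a,b),open("w4.pkl","wb"))
R=lambda i,x,y,W,H,k:cv2.resize(i[y:y+H,x:x+W],None,fx=k,fy=k,interpolation=cv2.INTER_CUBIC)
o=np.zeros((600,800,3),np.uint8)
o[:300,:400]=R(w,290,100,80,60,5);o[:300,400:]=R(a,290,150,50,37,8)[:300,:400] if 0 else cv2.resize(a[150:195,280:340],(400,300),interpolation=cv2.INTER_CUBIC)
o[300:,:400]=cv2.resize(b[180:240,260:340],(400,300),interpolation=cv2.INTER_CUBIC)
cv2.imwrite("pics/w4.png",o)
E
```

```text
time_s: 13.4
tcp_pos: [0.5233, -0.0607, 0.2372]
ee_rot: [[0.973, 0.23, -0.0], [0.23, -0.973, 0.0], [-0.0, -0.0, -1.0]]
wrist_force: [-0.4, 0.1, -1.4]
gripper_width: 0.137
```

View pics/w4.png

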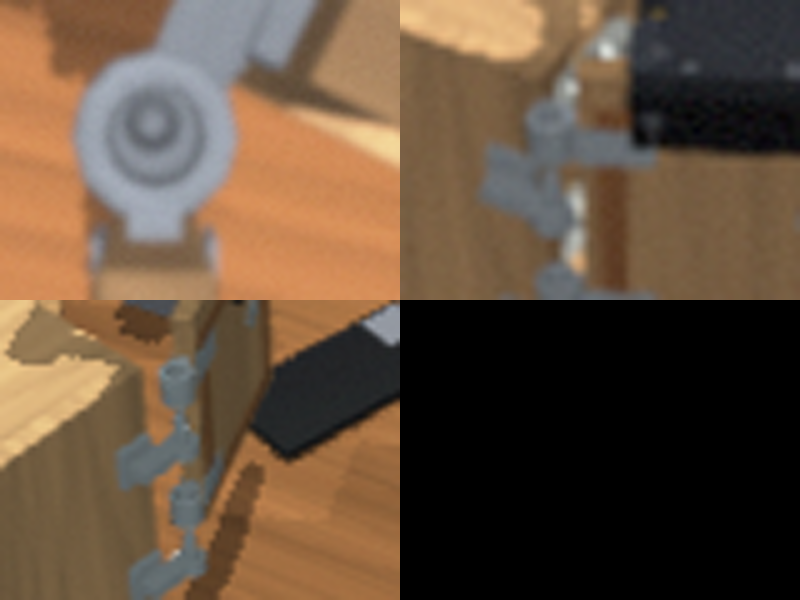

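The pintle tip shows through the bore at crop (152,125), with the ring centre at (156,133). The side and scene crops show both sockets above their pintles.

```bash
python3 - <<'E'
from h import *
import pickle
s=pickle.load(open("w4.pkl","rb"))[0];c=cam("wrist",s);r=lambda x:np.round(np.array(x)*1000,1)
print("tip",r(onz(c,290+152/5,100+125/5,.144)),"ring",r(onz(c,290+156/5,100+133/5,.172)),"exp",r(np.array(s["tcp_pos"])+[.0742,.0171,0]))
E
```

```text
tip [597.8 -42.6 144. ] ring [597.9 -43.1 172. ] exp [597.5 -43.6 237.2]
```

Aligned within about 0.5 mm, so lower it slowly.

```bash
python3 -m inch '[{"hand":1,"slide":[0,0.05,-0.3],"yaw":0},{"hand":1,"slide":[0,0.05,-0.7],"yaw":0},{"hand":1,"slide":[0,0.05,-1.1],"yaw":0},{"hand":1,"slide":[0,0.05,-1.5],"yaw":0},{"hand":1,"slide":[0,0.05,-1.9],"yaw":0},{"hand":1,"slide":[0,0.05,-2.2],"yaw":0},{"hand":1,"slide":[0,0.05,-2.4],"yaw":0},{"hand":1,"slide":[0,0.05,-2.4],"yaw":0}]' && python3 -m inch '[{"hand":1,"slide":[0,0,-0.2],"yaw":0},{"hand":1,"slide":[0,0,-0.4],"yaw":0},{"hand":1,"slide":[0,0,-0.5],"yaw":0},{"hand":1,"slide":[0,0,-0.5],"yaw":0}]'
```

```text
time_s: 14.55
tcp_pos: [0.5236, -0.0602, 0.2131]
ee_rot: [[0.973, 0.23, -0.0], [0.23, -0.973, -0.0], [-0.0, 0.0, -1.0]]
wrist_force: [-0.2, 0.6, -2.0]
gripper_width: 0.137
time_s: 15.05
tcp_pos: [0.5236, -0.0602, 0.2081]
ee_rot: [[0.973, 0.23, -0.0], [0.23, -0.973, -0.0], [-0.0, -0.0, -1.0]]
wrist_force: [-0.2, 0.2, -1.7]
gripper_width: 0.137
```

```bash
python3 -m inch '[{"hand":1,"slide":[0,0,-0.05],"yaw":0},{"hand":1,"slide":[0,0,-0.1],"yaw":0},{"hand":1,"slide":[0,0,-0.1],"yaw":0}]' && python3 -m inch '[{"hand":1,"slide":[0,0,-0.05],"yaw":0},{"hand":1,"slide":[0,0,-0.1],"yaw":0},{"hand":1,"slide":[0,0,-0.1],"yaw":0}]'
```

```text
time_s: 15.42
tcp_pos: [0.5237, -0.0602, 0.2072]
ee_rot: [[0.973, 0.23, 0.0], [0.23, -0.973, 0.0], [0.0, 0.0, -1.0]]
wrist_force: [-0.0, 0.6, -2.3]
gripper_width: 0.137
time_s: 15.8
tcp_pos: [0.5236, -0.0603, 0.2069]
ee_rot: [[0.973, 0.23, 0.0], [0.23, -0.973, -0.0], [0.0, 0.0, -1.0]]
wrist_force: [-3.2, 0.4, 5.5]
gripper_width: 0.14
```

Contact force shows it is seated (+5.5 N at the expected height). I'll let go, rise and check.

```bash
python3 -m inch '[{"hand":0.8,"slide":[0,0,0.02],"yaw":0},{"hand":0.6,"slide":[0,0,0.02],"yaw":0},{"hand":0.4,"slide":[0,0,0.02],"yaw":0},{"hand":0.4,"slide":[0,0,0.02],"yaw":0},{"hand":0.4,"slide":[0,0,3],"yaw":0},{"hand":0.4,"slide":[0,0,7],"yaw":0},{"hand":0.4,"slide":[0,0,9],"yaw":0},{"hand":0.4,"slide":[0,0,9],"yaw":0}]'
python3 - <<'E'
from h import *
import pickle
s=sense();w=capture("wrist");a=capture("side");b=capture("scene");print(np.round(s["joints"],1))
o=np.zeros((600,800,3),np.uint8)
o[:300,:400]=w[50:350,120:520];o[:300,400:]=cv2.resize(a[120:210,265:385],(400,300),interpolation=cv2.INTER_CUBIC)
o[300:,:400]=cv2.resize(b[165:240,250:350],(400,300),interpolation=cv2.INTER_CUBIC)
cv2.imwrite("pics/w5.png",o)
H=np.array([.5978,-.0426]);t=np.array(s["tcp_pos"])[:2]
for op in[65.3,60,50,40,30,20,10,0]:
    y=np.radians(-12-op);x=np.array([np.cos(y),np.sin(y)]);e=-np.array([-np.sin(y),np.cos(y)])
    p=H+.11*e-x*(.006+.015)
    print(op,np.round(p*100,2),"from tcp cm",np.round((p-t)*100,2),"yaw",round(np.radians(65.3-op),3),"start40",np.round((p-x*.035-t)*100,2))
E
```

```text
time_s: 16.8
tcp_pos: [0.5243, -0.0601, 0.2977]
ee_rot: [[0.973, 0.23, 0.004], [0.23, -0.973, 0.001], [0.004, 0.0, -1.0]]
wrist_force: [0.2, -0.0, -0.7]
gripper_width: 0.597
[ 11.1  12.2 -12.8   0.  -64.8  92.2]
65.3 [48.59 -4.63] from tcp cm [-3.84  1.38] yaw 0.0 start40 [-4.61  4.8 ]
60 [48.67 -5.66] from tcp cm [-3.76  0.35] yaw 0.093 start40 [-4.84  3.68]
50 [49.08 -7.57] from tcp cm [-3.35 -1.56] yaw 0.267 start40 [-4.99  1.53]
40 [49.82 -9.38] from tcp cm [-2.61 -3.36] yaw 0.442 start40 [-4.76 -0.61]
30 [ 50.86 -11.03] from tcp cm [-1.57 -5.02] yaw 0.616 start40 [-4.17 -2.67]
20 [ 52.17 -12.48] from tcp cm [-0.26 -6.46] yaw 0.791 start40 [-3.23 -4.61]
10 [ 53.71 -13.67] from tcp cm [ 1.28 -7.66] yaw 0.965 start40 [-1.96 -6.35]
0 [ 55.44 -14.58] from tcp cm [ 3.01 -8.57] yaw 1.14 start40 [-0.41 -7.84]
```

View pics/w5.png

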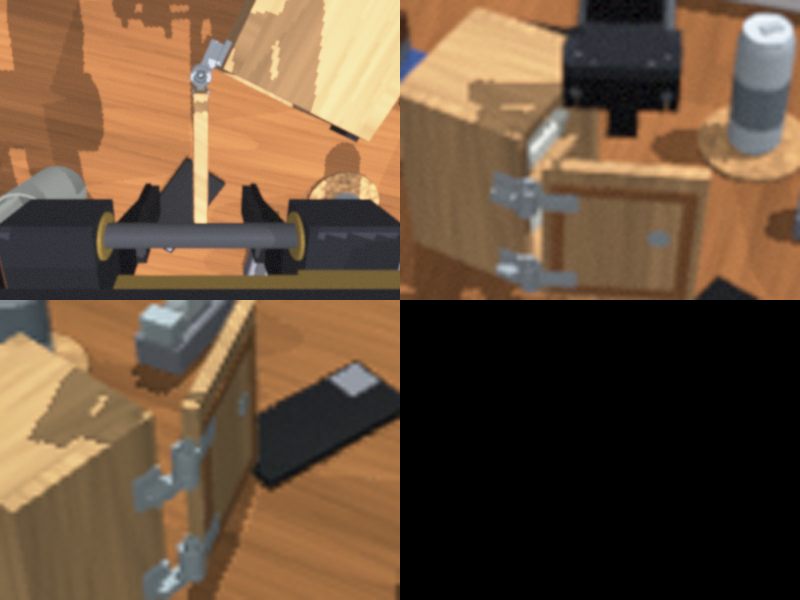

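The door hangs on both pintles, fully down and open, with its sockets flush on the shoulders in the side and scene crops. Now close the fingers, go down on its outer side and push it shut along the arc. The tool's yaw stops at 0.785 rad because of joint 6's range.

```bash
python3 -m inch '[{"hand":0.7,"slide":[-2.5,2.5,0],"yaw":0},{"hand":1,"slide":[-4.6,4.8,0],"yaw":0},{"hand":1,"slide":[-4.6,4.8,0],"yaw":0},{"hand":1,"slide":[-4.6,4.8,0],"yaw":0},{"hand":1,"slide":[-4.6,4.8,-3],"yaw":0},{"hand":1,"slide":[-4.6,4.8,-7],"yaw":0},{"hand":1,"slide":[-4.6,4.8,-10],"yaw":0},{"hand":1,"slide":[-4.6,4.8,-11],"yaw":0},{"hand":1,"slide":[-4.6,4.8,-11],"yaw":0}]'
```

```text
time_s: 18.08
tcp_pos: [0.4781, -0.0126, 0.1859]
ee_rot: [[0.973, 0.23, -0.001], [0.23, -0.973, -0.001], [-0.001, 0.0, -1.0]]
wrist_force: [0.7, -0.2, -0.6]
gripper_width: 0.011
```

```bash
python3 -m inch '[{"hand":1,"slide":[0.4,-1.7,0],"yaw":0},{"hand":1,"slide":[0.76,-3.2,0],"yaw":0},{"hand":1,"slide":[0.84,-4.45,0],"yaw":0.09},{"hand":1,"slide":[1.02,-5.4,0],"yaw":0.18},{"hand":1,"slide":[1.25,-6.36,0],"yaw":0.27},{"hand":1,"slide":[1.6,-7.3,0],"yaw":0.35},{"hand":1,"slide":[2,-8.16,0],"yaw":0.44},{"hand":1,"slide":[2.5,-9,0],"yaw":0.53},{"hand":1,"slide":[3.03,-9.82,0],"yaw":0.62},{"hand":1,"slide":[3.65,-10.55,0],"yaw":0.7}]' && python3 -m inch '[{"hand":1,"slide":[0.4,-0.5,0],"yaw":0.05},{"hand":1,"slide":[0.7,-0.75,0],"yaw":0.08},{"hand":1,"slide":[1.1,-1.1,0],"yaw":0.08},{"hand":1,"slide":[1.5,-1.4,0],"yaw":0.08},{"hand":1,"slide":[1.9,-1.65,0],"yaw":0.08},{"hand":1,"slide":[2.3,-1.9,0],"yaw":0.08},{"hand":1,"slide":[2.3,-1.9,0],"yaw":0.08}]'
python3 - <<'E'
from station import sense
print(sense()["joints"])
E
```

```text
time_s: 19.32
tcp_pos: [0.5148, -0.1185, 0.1872]
ee_rot: [[0.594, 0.804, 0.002], [0.804, -0.594, 0.0], [0.001, 0.002, -1.0]]
wrist_force: [-0.8, 0.3, 0.0]
gripper_width: 0.003
time_s: 20.2
tcp_pos: [0.5374, -0.1368, 0.1861]
ee_rot: [[0.53, 0.848, 0.0], [0.848, -0.53, -0.0], [-0.0, 0.0, -1.0]]
wrist_force: [-0.2, -0.6, 0.3]
gripper_width: 0.01
[ 2.46255662e+00  2.10439055e+01 -1.78719427e+01  1.75156842e-03
 -5.10826384e+01  1.45517210e+02]
```

```bash
python3 -m inch '[{"hand":1,"slide":[0.35,-0.2,0],"yaw":0},{"hand":1,"slide":[0.7,-0.4,0],"yaw":0},{"hand":1,"slide":[1.05,-0.55,0],"yaw":0},{"hand":1,"slide":[1.3,-0.65,0],"yaw":0},{"hand":1,"slide":[1.3,-0.65,0],"yaw":0}]' && python3 -m inch '[{"hand":1,"slide":[0.1,-0.02,0],"yaw":0},{"hand":1,"slide":[0.2,-0.04,0],"yaw":0},{"hand":1,"slide":[0.2,-0.04,0],"yaw":0}]'&& python3 -m inch '[{"hand":1,"slide":[0.1,-0.02,0],"yaw":0},{"hand":1,"slide":[0.2,-0.04,0],"yaw":0},{"hand":1,"slide":[0.2,-0.04,0],"yaw":0}]'
```

```text
time_s: 20.82
tcp_pos: [0.5503, -0.1433, 0.1861]
ee_rot: [[0.53, 0.848, -0.0], [0.848, -0.53, -0.0], [-0.0, -0.0, -1.0]]
wrist_force: [-0.4, -0.3, -0.2]
gripper_width: 0.004
time_s: 21.2
tcp_pos: [0.5522, -0.1436, 0.1862]
ee_rot: [[0.53, 0.848, 0.0], [0.848, -0.53, -0.0], [0.0, 0.0, -1.0]]
wrist_force: [-0.0, -0.0, 0.4]
gripper_width: 0.001
time_s: 21.58
tcp_pos: [0.5533, -0.1439, 0.186]
ee_rot: [[0.53, 0.848, -0.002], [0.848, -0.53, 0.0], [-0.001, -0.002, -1.0]]
wrist_force: [-4.4, 1.6, 0.5]
gripper_width: 0.009
```

```bash
python3 -m inch '[{"hand":1,"slide":[0.05,-0.01,0],"yaw":0},{"hand":1,"slide":[0.1,-0.02,0],"yaw":0},{"hand":1,"slide":[0.1,-0.02,0],"yaw":0}]'; python3 -m inch '[{"hand":1,"slide":[-0.1,0.02,0],"yaw":0},{"hand":1,"slide":[-0.5,0.1,0],"yaw":0},{"hand":1,"slide":[-2,0.4,0],"yaw":0},{"hand":1,"slide":[-4,0.8,0],"yaw":0},{"hand":1,"slide":[-6,1.2,5],"yaw":0},{"hand":1,"slide":[-8,6,11],"yaw":0},{"hand":1,"slide":[-10,12,15],"yaw":0},{"hand":1,"slide":[-10,12,15],"yaw":0},{"hand":1,"slide":[-10,12,15],"yaw":0}]'
python3 - <<'E'
from h import *
a=capture("side");b=capture("scene");w=capture("wrist");np.save("fin.npy",[a,b,w])
o=np.zeros((600,800,3),np.uint8)
o[:300,:400]=cv2.resize(a[115:220,260:400],(400,300),interpolation=cv2.INTER_CUBIC)
o[:300,400:]=cv2.resize(b[155:245,220:340],(400,300),interpolation=cv2.INTER_CUBIC)
o[300:,:400]=cv2.resize(w[:300,100:500],(400,300));o[300:,400:]=cv2.resize(a[100:400,150:550],(400,300))
cv2.imwrite("pics/fin.png",o)
E
```

```text
time_s: 21.95
tcp_pos: [0.5536, -0.1441, 0.1859]
ee_rot: [[0.53, 0.848, -0.004], [0.848, -0.53, 0.001], [-0.002, -0.004, -1.0]]
wrist_force: [-5.6, 2.5, 2.5]
gripper_width: 0.009
time_s: 23.08
tcp_pos: [0.456, -0.0229, 0.3384]
ee_rot: [[0.527, 0.85, 0.007], [0.85, -0.527, 0.002], [0.005, 0.005, -1.0]]
wrist_force: [-0.5, 0.2, -1.1]
gripper_width: 0.004
```

View pics/fin.png

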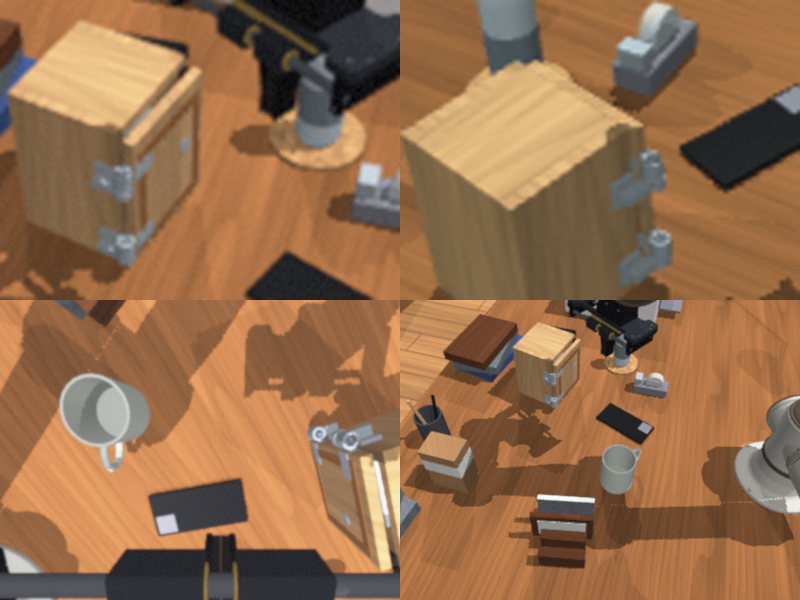

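```bash
python3 - <<'E'
from h import *
H=np.array([.598,-.0425]);S=cam("side");s=sense();W=cam("wrist",s)
for op in(0,3,6,10):
    y=np.radians(-11.9-op);x=np.array([np.cos(y),np.sin(y)]);Y=np.array([-np.sin(y),np.cos(y)])
    P=lambda a,b,z:np.r_[H+x*a+Y*(b-.076),z]
    print(op,"side outer free corner",proj(S,P(-.006,-.065,.168)),"hinge corner",proj(S,P(-.006,.065,.168)),"wrist knob-side free",proj(W,P(-.006,-.065,.168)),proj(W,P(-.006,.065,.168)))
a,b,w=np.load("fin.npy")
g=cv2.cvtColor(w,cv2.COLOR_BGR2GRAY)
# door edge profile in wrist picture, rows crossing the door
for v in(200,220,240):print(v,g[v,440:500:2].tolist())
# side picture: rows across free top edge
ga=cv2.cvtColor(a,cv2.COLOR_BGR2GRAY)
for v in(137,140,143):print(v,ga[v,318:338].tolist())
E
```

```text
0 side outer free corner [329.74126594 138.45115245] hinge corner [306.09477902 166.35525012] wrist knob-side free [484.45333531 270.74967108] [459.15629413 154.51160947]
3 side outer free corner [332.00826071 139.3516376 ] hinge corner [306.22082985 166.50353871] wrist knob-side free [477.405885   272.46442805] [458.47659173 154.38814117]
6 side outer free corner [334.21138612 140.33014564] hinge corner [306.33517135 166.65646449] wrist knob-side free [470.35168211 273.86199639] [457.80941812 154.22807528]
10 side outer free corner [337.04049231 141.75373758] hinge corner [306.46885644 166.86687132] wrist knob-side free [460.95515328 275.2309822 ] [456.94237695 153.9584325 ]
200 [121, 123, 125, 128, 128, 129, 128, 119, 97, 99, 130, 127, 123, 131, 196, 220, 220, 220, 219, 216, 204, 244, 245, 190, 141, 152, 217, 232, 232, 232]
220 [133, 133, 136, 149, 177, 138, 129, 125, 126, 117, 94, 101, 128, 120, 118, 132, 197, 216, 220, 221, 222, 212, 154, 183, 188, 146, 132, 151, 217, 229]
240 [171, 168, 165, 175, 170, 138, 107, 94, 96, 100, 120, 120, 95, 103, 135, 133, 137, 163, 217, 226, 224, 223, 219, 192, 108, 97, 108, 129, 134, 153]
137 [197, 198, 198, 187, 151, 118, 101, 100, 111, 118, 117, 118, 114, 113, 115, 119, 121, 121, 122, 124]
140 [192, 167, 137, 121, 81, 40, 76, 145, 188, 196, 198, 189, 148, 120, 121, 119, 121, 121, 125, 125]
143 [126, 112, 96, 101, 139, 179, 196, 204, 198, 169, 135, 122, 121, 121, 124, 122, 122, 124, 123, 125]
```

The pictures put the door between 0 and about 1.3° open, which is within the pixel error. I have plenty of time, so I'll press once more nearer its free edge and draw back slowly.

```bash
python3 -m inch '[{"hand":1,"slide":[2.5,-6,0],"yaw":0},{"hand":1,"slide":[5.5,-11,0],"yaw":0},{"hand":1,"slide":[5.5,-12.9,0],"yaw":0},{"hand":1,"slide":[5.5,-12.9,-5],"yaw":0},{"hand":1,"slide":[5.5,-12.9,-10],"yaw":0},{"hand":1,"slide":[5.5,-12.9,-14],"yaw":0},{"hand":1,"slide":[5.5,-12.9,-15],"yaw":0},{"hand":1,"slide":[7,-13.2,-15],"yaw":0},{"hand":1,"slide":[8.4,-13.5,-15],"yaw":0},{"hand":1,"slide":[8.4,-13.5,-15],"yaw":0}]'
for k in 1 2 3; do :; done
python3 -m inch '[{"hand":1,"slide":[0.2,-0.04,0],"yaw":0},{"hand":1,"slide":[0.4,-0.08,0],"yaw":0},{"hand":1,"slide":[0.4,-0.08,0],"yaw":0}]'; python3 -m inch '[{"hand":1,"slide":[0.2,-0.04,0],"yaw":0},{"hand":1,"slide":[0.4,-0.08,0],"yaw":0},{"hand":1,"slide":[0.4,-0.08,0],"yaw":0}]'; python3 -m inch '[{"hand":1,"slide":[0.15,-0.03,0],"yaw":0},{"hand":1,"slide":[0.3,-0.06,0],"yaw":0},{"hand":1,"slide":[0.3,-0.06,0],"yaw":0}]'
```

```text
time_s: 24.48
tcp_pos: [0.5414, -0.1595, 0.1875]
ee_rot: [[0.53, 0.848, 0.004], [0.848, -0.53, -0.0], [0.002, 0.003, -1.0]]
wrist_force: [0.0, -0.3, -0.8]
gripper_width: 0.007
time_s: 24.85
tcp_pos: [0.5431, -0.16, 0.1864]
ee_rot: [[0.53, 0.848, 0.0], [0.848, -0.53, -0.0], [0.0, 0.0, -1.0]]
wrist_force: [-0.3, -0.3, -0.1]
gripper_width: 0.004
time_s: 25.22
tcp_pos: [0.5473, -0.1608, 0.1861]
ee_rot: [[0.53, 0.848, -0.0], [0.848, -0.53, 0.0], [0.0, -0.0, -1.0]]
wrist_force: [0.2, 0.0, 0.0]
gripper_width: 0.007
time_s: 25.6
tcp_pos: [0.5496, -0.1614, 0.186]
ee_rot: [[0.53, 0.848, -0.002], [0.848, -0.53, 0.0], [-0.001, -0.002, -1.0]]
wrist_force: [-1.7, 0.4, 1.7]
gripper_width: 0.003
```

```bash
python3 -m inch '[{"hand":1,"slide":[0.1,-0.02,0],"yaw":0},{"hand":1,"slide":[0.2,-0.04,0],"yaw":0},{"hand":1,"slide":[0.2,-0.04,0],"yaw":0}]'; python3 -m inch '[{"hand":1,"slide":[-0.1,0.02,0],"yaw":0},{"hand":1,"slide":[-0.2,0.04,0],"yaw":0},{"hand":1,"slide":[-0.3,0.06,0],"yaw":0},{"hand":1,"slide":[-0.5,0.1,0],"yaw":0},{"hand":1,"slide":[-1.5,0.3,0],"yaw":0},{"hand":1,"slide":[-4,0.8,0],"yaw":0},{"hand":1,"slide":[-7,1.4,5],"yaw":0},{"hand":1,"slide":[-9,6,11],"yaw":0},{"hand":1,"slide":[-10,12,15],"yaw":0},{"hand":1,"slide":[-10,12,15],"yaw":0}]'
python3 - <<'E'
from h import *
s=sense();w=capture("wrist");a=capture("side");W=cam("wrist",s)
g=cv2.cvtColor(w,cv2.COLOR_BGR2GRAY).astype(int);H=np.array([.598,-.0425])
pts=[]
for op in(0,3):
    y=np.radians(-11.9-op);x=np.array([np.cos(y),np.sin(y)]);Y=np.array([-np.sin(y),np.cos(y)])
    p,q=[proj(W,np.r_[H+x*-.006+Y*(b-.076),.168]) for b in(-.065,.065)];print(op,p,q,"slope",(p-q)[0]/(p-q)[1])
    if op==0:p0,q0=p,q
for v in range(int(q0[1])+15,int(p0[1])-5,4):
    u=q0[0]+(v-q0[1])*(p0-q0)[0]/(p0-q0)[1];k=int(u)
    r=g[v,k-8:k+9];d=np.diff(r);j=d.argmax();pts.append((v,k-8+j+.5,u))
pts=np.array(pts);print(pts.round(1).tolist());print("slope",np.polyfit(pts[:,0],pts[:,1],1),"median off",np.median(pts[:,1]-pts[:,2]))
E
```

```text
time_s: 25.98
tcp_pos: [0.5501, -0.1616, 0.1859]
ee_rot: [[0.53, 0.848, -0.005], [0.848, -0.53, 0.001], [-0.002, -0.005, -1.0]]
wrist_force: [-7.1, 2.8, 3.9]
gripper_width: 0.007
time_s: 27.22
tcp_pos: [0.4518, -0.0402, 0.3393]
ee_rot: [[0.528, 0.849, 0.007], [0.849, -0.528, 0.002], [0.005, 0.005, -1.0]]
wrist_force: [0.1, 0.2, 0.3]
gripper_width: 0.003
0 [478.25877997 257.06548851] [452.27023961 138.83648474] slope 0.2198152698055017
3 [471.25061956 258.81460394] [451.59306475 138.70965276] slope 0.16366981226033434
[[153.0, 455.5, 455.4], [157.0, 456.5, 456.3], [161.0, 456.5, 457.1], [165.0, 457.5, 458.0], [169.0, 458.5, 458.9], [173.0, 459.5, 459.8], [177.0, 460.5, 460.7], [181.0, 461.5, 461.5], [185.0, 461.5, 462.4], [189.0, 462.5, 463.3], [193.0, 463.5, 464.2], [197.0, 464.5, 465.1], [201.0, 464.5, 465.9], [205.0, 465.5, 466.8], [209.0, 466.5, 467.7], [213.0, 467.5, 468.6], [217.0, 468.5, 469.5], [221.0, 468.5, 470.3], [225.0, 469.5, 471.2], [229.0, 470.5, 472.1], [233.0, 471.5, 473.0], [237.0, 471.5, 473.8], [241.0, 472.5, 474.7], [245.0, 473.5, 475.6], [249.0, 474.5, 476.5]]
slope [1.96346154e-01 4.25434423e+02] median off -0.9517738069478696
```

Both presses stopped hard at the rubber stop, and the line through the two contact points gives a door yaw of about -11.3°, matching the cabinet. Handing in.

```bash
python3 -c "
from station import finish_job
print(finish_job())"
```

```text
the job is handed in; nothing more can be done
None
```

The can is upright on the cork coaster and the door hangs on both pintles, pushed shut. I handed the job in at about 27 s; no verdict came back.

- **Can:** I moved it first. The pictures afterwards show it standing near the middle of the coaster.
- **Door on the pintles:** I lowered it slowly with the upper socket aligned to within about 0.5 mm in the wrist view. It seated at the expected height (contact 5.5 N), and I let go with the door about 65° open.
- **Shutting:** I pressed it against the stop twice, about 6 N and then 7 N. The two contact points give a door yaw of about -11.3°, matching the cabinet's -11.6 to -12°.
- **Disagreement:** A fit to the door's top edge in the last wrist picture reads about 1.2° short of shut. That is within the uncertainty of the cabinet's own yaw, and both presses met a firm stop, so I took the door as shut.
- **Other things on the desk:** The mug, phone, tape, carton and the two items in the stand looked unmoved in the final pictures. I judged this by eye, and the stapler is mostly hidden behind the cabinet.

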